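# Snap the back onto a desk clock with a closing die

### The job

Close up the desk clock that lies face down in its holder: lay the loose back cover gently, boss upwards, level in the mouth of the case so that it rests on the spring catches. Then take the closing die (the ring-footed hand pusher) out of its wooden rest, stand it upright on the bench and let go, take it again from above by the end of its handle, and press the cover straight down with it until it snaps fully home; do not push the cover in with the fingers. Finally stand the die upright on the bench beside the clock, and leave the other things where they are.

Things in the scene. Friction and masses are not known exactly. Their poses are not given: they have to be found in the camera images.
- clock_case: Round brass clock case, 112 mm across, face down in a black round holder (128 mm across, one screw knob reaching 82 mm from the axis), fixed to the bench. Origin: centre of the holder's underside, on the bench; z up along the case's axis. The case's top edge is 47 mm above the bench; in it is a bore 93 mm across, 15 mm deep, its mouth bevelled to 100 mm.
- case_seat (a point): Centre of the ledge inside the case on which the cover lies when home, on the case's axis, 32 mm above the bench, 15 mm below the case's top edge; z up. Laid in loosely, the cover rests on the catches with its underside 9 to 10 mm above this; a push of 10 to 18 N takes it past them, and 4 mm above the seat they snap over its rim and pull it home.
- catch_ring (a point): Centre of the ring of four sprung steel catches, on the case's axis, 9 mm above the seat. Their round noses stand 5 mm out of the bore's wall, 90 degrees apart, leaving 83 mm between opposite noses; they give way outwards.
- back_cover: Aluminium disc, 88 mm across, 7 mm thick, 80 g, lower edge bevelled to 81 mm, with a black block-shaped boss in the middle of its top: 40 mm along the cover's x, 28 mm along its y, from 7 to 23 mm above the underside. Origin: centre of the underside; z up through the boss. Starts flat on the bench, boss up; lift it by the boss, across the 28 mm. Any turn about z fits the case.
- tool_rest: Dark wooden sloping tool rest, fixed: base 126 x 60 x 6 mm, two uprights with V notches 57 and 79 mm high (50 mm wide, 10 mm thick) at 28 mm towards +x and 32 mm towards -x, and a low end stop under the foot. Origin: on the underside. The die leans in it in the rest's x-z plane, foot face centre at x = 72, z = 46 mm, handle end towards -x and 20 degrees upwards.
- closing_die: Hand pusher 120 mm long, 0.13 kg: white plastic ring foot (73 mm outside, 59 mm inside, hollow 21 mm deep: it goes over the cover's boss and presses on the disc), foot 28 mm high in all, then a wooden handle 25 mm thick. Origin: centre of the foot's face; z runs from foot to handle end (in the rest 20 degrees above level, up when standing). In the rest the handle is free between 53 and 105 mm from the foot.
- die_knob (a point): Middle of the die's thicker handle end (30 mm across, from 98 to 116 mm above the foot's face, then rounded off up to 120 mm), on the die's axis 108 mm from the foot's face; axes as the die's. Where the die is taken from above for pressing.
- loupe: Black eye loupe, 30 mm wide, 31 mm high; bystander. Origin: centre of the underside.
- oil_bottle: Brown oil bottle with black cap, 44 mm wide, 72 mm high; bystander. Origin: centre of the underside.
- driver: Slim screwdriver with a red band, 112 mm long, lying; bystander. Origin: centre of the underside.
- cup: Shallow white parts cup, 68 mm wide, 12 mm high; bystander. Origin: centre of the underside.
- tweezers: Steel tweezers, 128 mm long along their y, lying along the near edge of the bench; bystander. Origin: centre of the underside.
- blower: Red rubber blower, 60 mm wide, 98 mm high; bystander. Origin: centre of the underside.
Things that resemble listed ones, but are neither listed nor needed, are in the scene too. There is more than one size of the clock_case; the one meant has the size given above.

How it is judged:
By the outcome, as a careful person would: the job done as asked, in the order asked, and still so for the second after the job is handed in, with the robot touching nothing.
It also fails if it takes over 61 s, if anything falls off the work surface, if the arm or the gripper's body presses on something with over 40 N, if the wrist force passes 120 N, or if a joint passes its speed limit or range.

### The arm

A 7-joint arm with a two-finger parallel gripper is mounted at the origin on a cart in front of the work surface, level with it; the furniture and walls round the work are solid. World frame = base frame: x ahead of the robot, y to its left, z up, the work surface at z = 0. Lengths are in mm, angles in rad, forces in N, time in s.
With the tool pointing down it reaches from about 425 to 825 mm from the base axis. Payload 3.6 kg.
Tool frame: the origin (TCP) lies between the finger pads; the fingertips stand robot.tips_ahead ahead of it and the grasp point (between the pads) lies 11 mm behind it (robot.tips_ahead is the distance from the TCP to the fingertips, in mm); z points along the fingers, y is the line along which they close (so a half turn about z gives the same grasp; the last joint's range is limited). The gripper opens to 85 mm and grips with 20 to 120 N. Pads are 22 mm wide; open, the fingers measure 114 mm over their backs; the gripper's body (76 mm by 85 mm) begins 54 mm behind the grasp point. The pads swing forward as they close: fully open they stand 13 mm farther back than shut.
Start: joints at [-1.204, 0.615, -0.013, 1.423, 0.008, 1.103, -0.04], TCP at [249.371, 600.231, 239.297] pointing down, gripper open.
Joint ranges: [-3.12, 3.12], [-0.3, 2.06], [-1.34, 1.32], [0.26, 2.42], [-1.36, 4.5], [0.01, 1.98], [-2.84, 2.84]. Speed limits (rad/s): [2.79, 2.79, 3.14, 3.14, 3.14, 3.14, 3.14].

### API

Orientations are given as [roll, pitch, yaw] about the fixed x, y, z axes, in that order (R = Rz(yaw) Ry(pitch) Rx(roll)).
In Python, from station import robot gives the robot as it stands.
- The arm moves only by the tool apply_moves, never from a script. Its argument "deltas" is a list of rows, each a list of 3 entries, a list of its own where there are three numbers: the opening, from 0 (shut) to 1 (fully open), then the shift along the tool's x, y, z in mm, then the turn about the tool's z in degrees. A call has 1 to 5 rows; each row is the pose to reach, as a shift and turn from the pose commanded when the call began, along the tool's axes at that moment; what a row does not reach only later rows make up. A row lasts 1/12 s, in which the tool goes at most 41.7 mm and 7.16 degrees, less where a joint would pass 70% of its speed; a pose out of reach is approached as far as the arm can. A call with a gripper value outside its range is refused whole. The fingers move at their own pace and stop on an object; "force" is the grip in N (left out, the last holds). Time passes only in rows, so rows that repeat a pose let the fingers close. It gives the time, the measured TCP pose, the force, the opening and the grip force at its end, in the units of the state.
- robot.sense(): the state, without advancing time (a new reading comes with each control period).
- robot.capture(name): name is "scene" or "top" or "wrist"; returns the picture (384x512x3 uint8, blue, green, red); there is no depth.
- robot.camera_params(name): a dict with "vertical_fov" (degrees; the focal length in pixels is half the picture's height over the tangent of half this angle, whatever the lens; pixels are square), "cx", "cy" (the principal point, pixels), "rvec" (rotation vector, rad) and "tvec" (3), from world to camera coordinates, as OpenCV has them; the wrist camera has in their place "tool_from_camera" (4x4, takes a point from camera to tool coordinates, whose origin is the TCP and whose axes are the flange's). Camera axes: x right, y down, z forward; pixel columns grow to the right and rows downward; lengths in mm; the calibration is good to about 2 mm. A picture is of the moment at which its call begins: read the wrist's pose just before it. camera_params takes no time and is no camera call.
- robot.hand_in(): hands the job in; it is judged then, once.
Trained networks look in the newest picture that a camera, given by its name, has taken for a name from the list of things; names that differ only in an ending like _2 or _b are one class to them, and where a whole thing is asked for, a point or a joint stands for the part that bears it (a point fixed in the world has none). Each returns a list of dicts, best first, with "score" (0 to 1); they miss things now and then, are a little off and sometimes report something else, mostly with a low value. They report only what shows in the picture. A call takes as long as a camera call. They do not tell look-alikes from the thing itself.
- robot.spot_in(camera, label): "centre" ([column, row] in pixels, amid what is visible of it).
- robot.spot_point(camera, label): "centre" ([column, row] in pixels: a listed point, or the origin of a listed thing).
The state is a dict: "t": time; "q": joint angles; "joint_vel": joint speeds; "tau": joint torques, N m; "tcp_pos": TCP position; "eef_rot": TCP orientation; "contact_force": force on the tool from outside, world axes, zero at the start; "ft_torque": the same for the moment, N m; "opening": finger opening in mm; "gripper_force": force on a finger pad.
Only numpy, scipy, OpenCV 4.12 (cv2) and the standard library are available. Lean on these libraries where they do the work, as an engineer would, in place of code of your own. Each camera call takes 0.05 s, during which the arm holds its last target. There are 200 camera calls.

## Working session

There is one attempt and no reset: what is moved stays moved. The work goes in short steps, Python scripts to look and compute and a tool call to move; the robot and the scene stay as the last step left them, time stands still between calls to the robot, and variables do not carry over. Pictures are saved under pics/ and viewed, at most 10 in all, crops included, and the job is handed in when it is done.

Besides the shell and the picture viewer there is one more tool, called after "Request:" as name(argument=value, ...) on one line, values as JSON. apply_moves: Moves the arm, as the interface text tells. Its arguments: {"type":"object","properties":{"deltas":{"type":"array"},"force":{"type":"number"}},"required":["deltas"]}

```bash
ls; mkdir -p pics; cat > h.py <<'E'
import numpy as np, cv2, json
from station import robot
from scipy.spatial.transform import Rotation as R
def cam(name):
    p=robot.camera_params(name); f=192/np.tan(np.radians(p['vertical_fov'])/2)
    K=np.array([[f,0,p['cx']],[0,f,p['cy']],[0,0,1]])
    if 'rvec' in p:
        T=np.eye(4);T[:3,:3]=cv2.Rodrigues(np.array(p['rvec'],float))[0];T[:3,3]=np.ravel(p['tvec']);T=np.linalg.inv(T)
    else:
        s=robot.sense();W=np.eye(4);W[:3,:3]=R.from_euler('xyz',s['eef_rot']).as_matrix();W[:3,3]=s['tcp_pos'];T=W@np.array(p['tool_from_camera'])
    return K,T   # T: world from cam
def ray(KT,px,z):
    K,T=KT;d=T[:3,:3]@np.linalg.inv(K)@np.array([px[0],px[1],1.]);o=T[:3,3]
    return (o+d*(z-o[2])/d[2])
def proj(KT,P):
    K,T=KT;c=np.linalg.inv(T)@np.append(P,1);u=K@c[:3];return u[:2]/u[2]
E
python3 - <<'E'
from h import *
print(robot.tips_ahead, robot.sense())
for n in ('scene','top','wrist'):
    KT=cam(n);im=robot.capture(n);cv2.imwrite(f'pics/{n}0.png',im);print(n,KT[1].round(2).tolist(),KT[0][0,0])
    for l,z in (('clock_case',47),('case_seat',32),('back_cover',0),('closing_die',46),('die_knob',83),('tool_rest',0)):
        for fn in ('spot_point',):
            for r in getattr(robot,fn)(n,l)[:4]: print(n,l,np.round(r['centre']),round(r['score'],2),ray(KT,r['centre'],z).round())
E
```

```text
pics
8.0 {'t': 0.0, 'q': array([-1.20347401,  0.61593339, -0.01259339,  1.42496256,  0.00807954,
        1.10341632, -0.04036421]), 'joint_vel': array([-2.46062584e-04, -9.19013418e-04,  8.29935878e-04, -9.62322229e-04,
        1.60283430e-05, -2.35283872e-03, -6.11489674e-04]), 'tau': array([ 4.77911017e-04, -4.69223070e+01,  2.59125698e-01, -1.71026301e+01,
        9.97557014e-03,  9.82804428e-03,  6.07860855e-06]), 'tcp_pos': array([249.11856579, 599.52349671, 238.10791663]), 'eef_rot': array([-3.13892314e+00,  3.56851590e-05,  2.74784514e+00]), 'contact_force': array([ 0.24086443, -0.85704042, -0.07310765]), 'ft_torque': array([-0.03872621,  0.01024891,  0.01076842]), 'gripper_force': 0.0, 'opening': 85.48285470272074}
scene [[-0.52, -0.39, 0.76, -259.49], [-0.85, 0.22, -0.47, 462.05], [0.02, -0.89, -0.45, 556.36], [0.0, 0.0, 0.0, 1.0]] 368.6931931791088
scene clock_case [253. 210.] 0.66 [524.   4.  47.]
scene clock_case [376. 202.] 0.49 [ 388. -341.   47.]
scene clock_case [172. 225.] 0.3 [561. 226.  47.]
scene case_seat [254. 198.] 0.82 [613. -53.  32.]
scene back_cover [326. 2
[... 491 characters left out ...]
.86 [ 441. -388.   47.]
top clock_case [240. 176.] 0.33 [598. -43.  47.]
top case_seat [240. 176.] 0.83 [604. -42.  32.]
top case_seat [293. 147.] 0.74 [ 697. -217.   32.]
top case_seat [352. 226.] 0.6 [ 430. -398.   32.]
top case_seat [318. 153.] 0.5 [ 674. -299.   32.]
top back_cover [307. 205.] 0.56 [ 505. -260.    0.]
top closing_die [175. 201.] 0.67 [522. 169.  46.]
top closing_die [240. 178.] 0.41 [591. -42.  46.]
top die_knob [143. 204.] 0.77 [510. 262.  83.]
top tool_rest [158. 208.] 0.53 [508. 231.   0.]
top tool_rest [177. 200.] 0.33 [534. 170.   0.]
wrist [[0.38, 0.88, 0.26, 181.16], [0.92, -0.37, -0.11, 628.74], [0.0, 0.29, -0.96, 374.08], [0.0, 0.0, 0.0, 1.0]] 334.43164850139755
```

```bash
python3 - <<'E'
import cv2
a=cv2.imread('pics/top0.png');c=a[110:290,110:410];cv2.imwrite('pics/top0c.png',cv2.resize(c,(800,480),interpolation=3))
E
```

```text
(no output)
```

View pics/top0c.png

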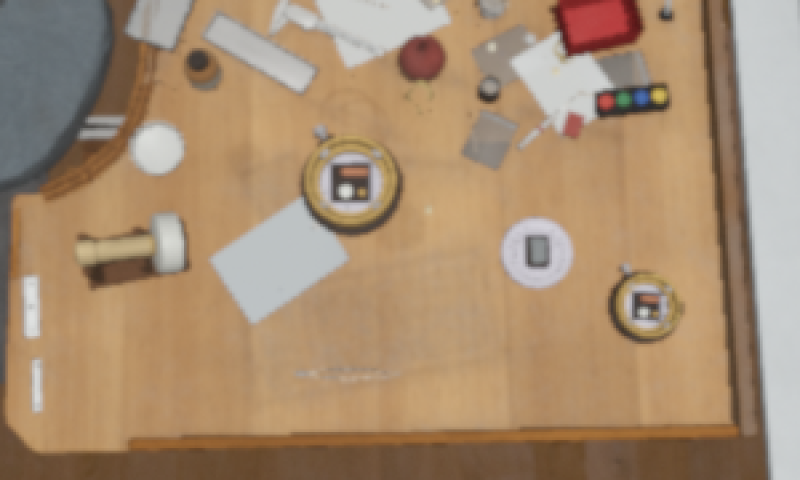

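View pics/scene0.png

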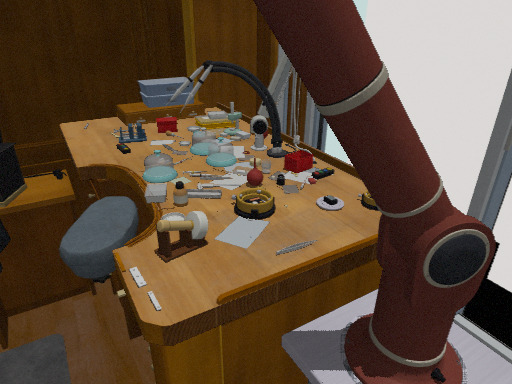

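The meant case is the large one at top px (240,178): its holder is about 118–128 mm across, while the look-alike at (352,225) is only about 84 mm. The cover is at (307,205) with its boss long axis along world x. The die lies in its rest at (175,201) with its handle towards +y. I'm moving towards the rest first for a closer look on the way.

Request:
apply_moves(deltas=[[1,[-40,-13,0],-5],[1,[-79,-26,0],-11],[1,[-118,-39,0],-17],[1,[-158,-52,0],-22.5],[1,[-195,-64,0],-22.5]])

```text
t: 1.47
tcp_pos: [406.9, 464.4, 239.5]
eef_rot: [-3.141, 0.001, -3.14]
contact_force: [-0.3, 0.4, -1.0]
opening: 85.4
gripper_force: 0.0
```

Request:
apply_moves(deltas=[[1,[-15,-37,0],0],[1,[-30,-75,0],0],[1,[-45,-113,0],0],[1,[-60,-151,0],0],[1,[-70,-189,0],0]])

```text
t: 1.88
tcp_pos: [476.2, 275.0, 239.5]
eef_rot: [3.141, 0.001, 3.139]
contact_force: [0.5, 0.1, -0.2]
opening: 85.4
gripper_force: 0.0
```

Request:
apply_moves(deltas=[[1,[-15,-38,0],0],[1,[-30,-76,0],0],[1,[-40,-100,0],0],[1,[-40,-100,0],0],[1,[-40,-100,0],0]])

```text
t: 2.3
tcp_pos: [515.4, 175.0, 239.4]
eef_rot: [-3.141, 0.0, 3.136]
contact_force: [-0.7, 0.5, -0.7]
opening: 85.6
gripper_force: 0.0
```

```bash
cat > look.py <<'E'
import sys
from h import *
KT=cam('wrist');im=robot.capture('wrist');cv2.imwrite(f'pics/{sys.argv[1]}.png',im)
np.savez(f'pics/{sys.argv[1]}.npz',K=KT[0],T=KT[1])
for a in sys.argv[2:]:
    l,z=a.split(':')
    for r in robot.spot_point('wrist',l)[:3]: print(l,np.round(r['centre']),round(r['score'],2),ray(KT,r['centre'],float(z)).round(1))
E
python3 look.py w1 closing_die:46 die_knob:83 tool_rest:0
```

```text
closing_die [243. 180.] 0.86 [527.5 164.6  46. ]
die_knob [355. 171.] 0.78 [510.4 265.9  83. ]
die_knob [ 73. 229.] 0.51 [564.3   5.1  83. ]
tool_rest [306. 156.] 0.9 [512.4 234.    0. ]
tool_rest [357. 171.] 0.59 [530.3 293.5   0. ]
tool_rest [270. 267.] 0.53 [652.2 194.9   0. ]
```

View pics/w1.png

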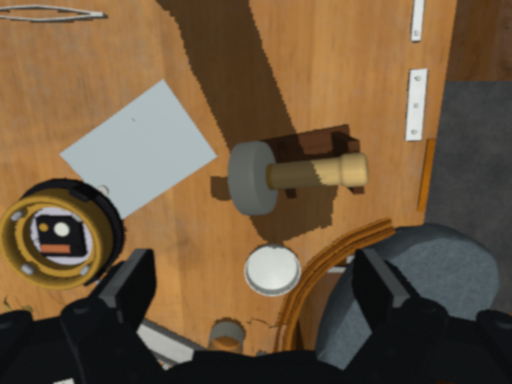

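The picture shows the die with its foot at (243,180) and knob at (355,171). The wide case is at lower left, around (62,233). Next I go to the cover.

Request:
apply_moves(deltas=[[1,[0,-40,0],0],[1,[0,-80,0],0],[1,[0,-120,0],0],[1,[0,-160,0],0],[1,[0,-200,0],0]])

```text
t: 2.92
tcp_pos: [514.3, -22.6, 239.5]
eef_rot: [3.141, 0.0, -3.139]
contact_force: [1.3, 0.9, 0.8]
opening: 85.2
gripper_force: 0.0
```

Request:
apply_moves(deltas=[[0.8,[2,-40,12],0],[0.7,[4,-80,24],0],[0.6,[6,-120,36],0],[0.6,[8,-160,48],0],[0.6,[8,-200,60],0]])

```text
t: 3.33
tcp_pos: [506.4, -222.2, 179.1]
eef_rot: [3.141, 0.0, -3.139]
contact_force: [0.3, 0.7, 0.1]
opening: 51.6
gripper_force: 0.0
```

Request:
apply_moves(deltas=[[0.55,[0,-35,10],0],[0.55,[0,-35,10],0],[0.55,[0,-35,10],0]])

```text
t: 3.58
tcp_pos: [505.6, -258.6, 168.5]
eef_rot: [3.142, -0.002, 3.137]
contact_force: [0.6, 0.4, 0.1]
opening: 46.9
gripper_force: 0.0
```

```bash
python3 look.py w2 back_cover:0; python3 - <<'E'
from h import *
print(robot.sense()['tcp_pos'],robot.sense()['opening'],robot.tips_ahead)
E
```

```text
back_cover [235. 178.] 0.62 [ 508.7 -275.4    0. ]
[ 507.10468077 -254.85509005  169.49189364] 47.014046192272936 8.0
```

View pics/w2.png

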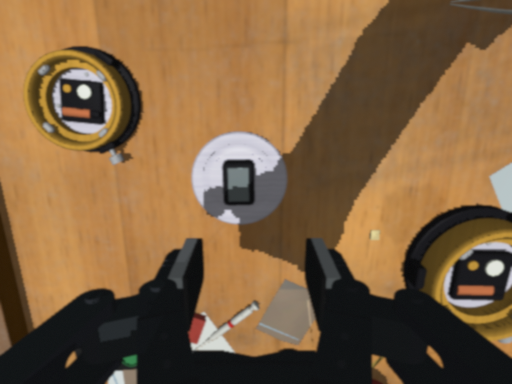

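```bash
cat >> h.py <<'E'
def camat(tcp,yaw):
    p=robot.camera_params('wrist'); f=192/np.tan(np.radians(p['vertical_fov'])/2)
    W=np.eye(4);W[:3,:3]=R.from_euler('xyz',[np.pi,0,yaw]).as_matrix();W[:3,3]=tcp
    return np.array([[f,0,p['cx']],[0,f,p['cy']],[0,0,1]]),W@np.array(p['tool_from_camera'])
E
python3 - <<'E'
from h import *
im=cv2.imread('pics/w2.png');KT=camat([506.8,-257.7,169.3],3.1407)
h=cv2.cvtColor(im,cv2.COLOR_BGR2GRAY)
roi=np.zeros_like(h);cv2.circle(roi,(239,178),38,255,-1)
m=((h<55)&(roi>0)).astype(np.uint8)
c=max(cv2.findContours(m,0,2)[0],key=cv2.contourArea);print(cv2.contourArea(c),cv2.minAreaRect(c))
# world rect at z=23
w=np.array([ray(KT,p[0],23)[:2] for p in c],np.float32);print(cv2.minAreaRect(w))
b=cv2.Canny(cv2.bilateralFilter(im,7,40,5),40,120)
hsv=cv2.cvtColor(im,cv2.COLOR_BGR2HSV);m2=((hsv[...,1]<45)).astype(np.uint8);roi=np.zeros_like(h);cv2.circle(roi,(239,178),56,1,-1);m2*=roi
c=cv2.convexHull(np.vstack(cv2.findContours(m2,0,2)[0]));print(cv2.fitEllipse(c))
w=np.array([ray(KT,p[0],5)[:2] for p in c],np.float32);print('disc',cv2.minEnclosingCircle(w))
# cases
for l,z in(('case_seat',32),('clock_case',0)):
    for r in robot.spot_point('wrist',l)[:3]: print(l,np.round(r['centre']),round(r['score'],2),ray(KT,r['centre'],z).round(1))
KT1=camat([514.8,177.3,239.3],3.1407)
for px,z in(((243,180),46),((355,171),83)): print(ray(KT1,px,z))
E
```

```text
1238.5 ((239.0, 182.5), (43.0, 30.0), 90.0)
((509.2946472167969, -270.2973937988281), (26.56343650817871, 38.75922775268555), 89.88534545898438)
((238.91259765625, 177.36769104003906), (92.41246032714844, 95.29602813720703), 100.3731918334961)
disc ((510.7772521972656, -270.8146057128906), 44.18645095825195)
case_seat [487. 280.] 0.97 [600.2 -42.4  32. ]
case_seat [ 76. 104.] 0.59 [ 442. -397.   32.]
clock_case [ 94. 103.] 0.98 [ 442.5 -398.     0. ]
clock_case [465. 264.] 0.95 [601.  -42.9   0. ]
[527.00414344 166.85537863  46.        ]
[509.20728006 268.11315187  83.        ]
```

The boss at (239,182) is aligned with world x, and its centre is at about (510,-270.5). The large case at (487,280) is 112 mm across, against about 80 mm for the small one at (76,104). Now I grasp the cover.

Request:
apply_moves(deltas=[[0.55,[-3,-13,38],0],[0.55,[-3,-13,76],0],[0.55,[-3,-13,110],0],[0.55,[-3,-13,135],0],[0.55,[-3,-13,145],0]], force=35)

```text
t: 4.2
tcp_pos: [507.8, -267.1, 21.4]
eef_rot: [3.138, -0.005, -3.139]
contact_force: [0.0, 0.8, 0.4]
opening: 47.1
gripper_force: 0.0
```

Request:
apply_moves(deltas=[[0.55,[0,0,6],0],[0.55,[0,0,7],0],[0.2,[0,0,7],0],[0,[0,0,7],0],[0,[0,0,7],0]])

```text
t: 4.62
tcp_pos: [510.5, -270.7, 19.4]
eef_rot: [-3.14, 0.004, 3.141]
contact_force: [0.8, -0.1, 4.8]
opening: 27.0
gripper_force: 35.7
```

Request:
apply_moves(deltas=[[0,[0,0,0],0],[0,[0,0,0],0],[0,[0,0,0],0]])

```text
t: 4.87
tcp_pos: [510.5, -270.7, 19.4]
eef_rot: [-3.14, 0.003, 3.141]
contact_force: [-0.3, 0.7, 6.6]
opening: 27.1
gripper_force: 36.0
```

Request:
apply_moves(deltas=[[0,[0,0,-10],0],[0,[0,0,-35],0],[0,[0,0,-75],0],[0,[0,0,-110],0],[0,[-10,20,-120],0]])

```text
t: 5.28
tcp_pos: [519.0, -257.5, 143.8]
eef_rot: [-3.132, 0.007, 3.131]
contact_force: [-0.0, -0.8, -0.5]
opening: 27.0
gripper_force: 35.2
```

Request:
apply_moves(deltas=[[0,[-17,27,0],0],[0,[-35,55,0],0],[0,[-53,83,0],0],[0,[-70,110,0],0],[0,[-70,110,0],0]])

```text
t: 5.7
tcp_pos: [593.4, -129.9, 138.3]
eef_rot: [3.134, 0.005, -3.131]
contact_force: [0.1, 1.7, -0.6]
opening: 26.8
gripper_force: 35.2
```

Request:
apply_moves(deltas=[[0,[0,0,0],0],[0,[0,0,0],0]])

```text
t: 5.87
tcp_pos: [588.5, -140.9, 137.7]
eef_rot: [-3.141, -0.001, 3.14]
contact_force: [0.2, -1.4, -0.5]
opening: 26.6
gripper_force: 35.2
```

```bash
python3 look.py w3 case_seat:32 back_cover:120; python3 - <<'E'
from h import *
print(robot.sense()['tcp_pos'],robot.sense()['opening'])
KT=camat([589.8,-140.7,137.3],3.1407)
for l,z in(('case_seat',32),('clock_case',0),('catch_ring',41)):
    for r in robot.spot_point('wrist',l)[:3]: print(l,np.round(r['centre']),round(r['score'],2),ray(KT,r['centre'],z).round(1))
im=cv2.imread('pics/w3.png')
def ring(c,rad,z): return np.array([proj(KT,[c[0]+rad*np.cos(a),c[1]+rad*np.sin(a),z]) for a in np.linspace(0,2*np.pi,60)]).round().astype(int)
for rad,z,col in((56,47,(0,255,0)),(46.5,40,(255,0,0)),(64,0,(255,0,255))): cv2.polylines(im,[ring((601,-42.5),rad,z)],True,col,1)
cv2.imwrite('pics/w3o.png',cv2.resize(im,None,fx=1.5,fy=1.5))
E
```

```text
case_seat [379. 208.] 0.91 [599.8 -45.3  32. ]
back_cover [254. 241.] 0.93 [ 586.1 -140.5  120. ]
back_cover [379. 209.] 0.21 [569.3 -80.  120. ]
[ 588.23995676 -142.41529395  137.63129658] 27.00037531488358
case_seat [379. 208.] 0.91 [601.  -45.1  32. ]
clock_case [364. 195.] 0.81 [600.7 -46.3   0. ]
catch_ring [386. 208.] 0.97 [598.2 -43.3  41. ]
```

View pics/w3o.png

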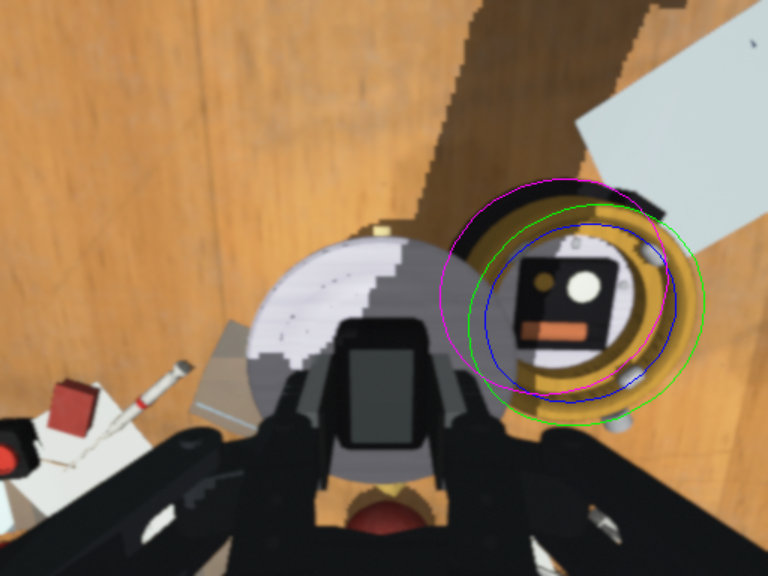

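```bash
python3 - <<'E'
from h import *
from scipy.ndimage import map_coordinates,gaussian_filter
KT=camat([589.8,-140.7,137.3],3.1407)
im=cv2.imread('pics/w3.png').astype(float)
sm=np.dstack([gaussian_filter(im[...,i],1) for i in range(3)])
def samp(c,r,z,a): 
    P=np.array([proj(KT,[c[0]+r*np.cos(t),c[1]+r*np.sin(t),z]) for t in a])
    return np.stack([map_coordinates(sm[...,i],[P[:,1],P[:,0]],order=1,mode='nearest') for i in range(3)],1)
def best(c0,rz,a,s=8):
    out=[]
    for dx in np.arange(-s,s+.1,1):
        for dy in np.arange(-s,s+.1,1):
            c=(c0[0]+dx,c0[1]+dy)
            v=sum(np.median(np.linalg.norm(samp(c,r+1.2,z,a)-samp(c,r-1.2,z,a),axis=1)) for r,z in rz)
            out.append((v,c))
    out.sort(reverse=True);return out[:5]
# world angle: image right=+y, down=+x ; visible arcs
a=np.radians(np.arange(-20,200,4))   # +y side half
for n,rz in(('outer',[(56,47)]),('bore',[(46.5,45)]),('out+bev',[(56,47),(50,47)])): print(n,[(round(v),np.round(c,1).tolist()) for v,c in best((601,-44),rz,a)[:4]])
a=np.radians(np.arange(120,240,4))
print('cover',[(round(v),np.round(c,1).tolist()) for v,c in best((589.8,-140.7),[(44,125)],a,6)[:4]])
a=np.radians(np.arange(100,260,4))
print('cover',[(round(v),np.round(c,1).tolist()) for v,c in best((589.8,-140.7),[(44,125)],a,6)[:4]])
E
```

```text
outer [(46, [604.0, -51.0]), (42, [604.0, -52.0]), (42, [605.0, -51.0]), (42, [597.0, -52.0])]
bore [(75, [593.0, -52.0]), (72, [594.0, -52.0]), (61, [594.0, -51.0]), (60, [593.0, -51.0])]
out+bev [(74, [604.0, -51.0]), (72, [597.0, -51.0]), (71, [603.0, -52.0]), (71, [604.0, -52.0])]
cover [(107, [588.8, -139.7]), (105, [587.8, -139.7]), (102, [588.8, -140.7]), (98, [587.8, -138.7])]
cover [(108, [588.8, -139.7]), (105, [587.8, -139.7]), (102, [587.8, -138.7]), (97, [588.8, -140.7])]
```

The wide case rim shows at about (395,205) in the wrist picture, with my overlay about 3 mm too far to +y. The case centre is therefore near (600.5,-45), and the held cover is level and centred.

Request:
apply_moves(deltas=[[0,[-4,35,0],0],[0,[-8,70,0],0],[0,[-11,96,10],0],[0,[-11,96,30],0],[0,[-11,96,50],0]])

```text
t: 6.58
tcp_pos: [601.5, -41.0, 87.9]
eef_rot: [3.14, 0.003, -3.138]
contact_force: [1.0, -1.0, -0.2]
opening: 26.7
gripper_force: 35.2
```

Request:
apply_moves(deltas=[[0,[0,0,0],0],[0,[0,0,0],0],[0,[0,0,0],0]])

```text
t: 6.83
tcp_pos: [601.0, -45.3, 88.4]
eef_rot: [-3.141, 0.001, 3.139]
contact_force: [0.6, -0.3, -0.2]
opening: 27.2
gripper_force: 35.2
```

```bash
python3 look.py w4; python3 - <<'E'
from h import *
s=robot.sense();print(s['tcp_pos'],s['eef_rot'])
KT=camat([600.8,-44.7,87.3],3.1407)
im=cv2.imread('pics/w4.png')
def ring(c,rad,z): return np.array([proj(KT,[c[0]+rad*np.cos(a),c[1]+rad*np.sin(a),z]) for a in np.linspace(0,2*np.pi,90)]).round().astype(int)
for rad,z,col in((56,47,(0,255,0)),(64,0,(255,0,255)),(44,75,(255,0,0))): cv2.polylines(im,[ring((600.8,-44.7),rad,z)],True,col,1)
cv2.imwrite('pics/w4o.png',cv2.resize(im[60:340,100:420],(800,700))[:600])
E
```

```text
[601.27804512 -45.21531122  88.78711368] [-3.14111945e+00  2.38763678e-03  3.13908698e+00]
```

View pics/w4o.png

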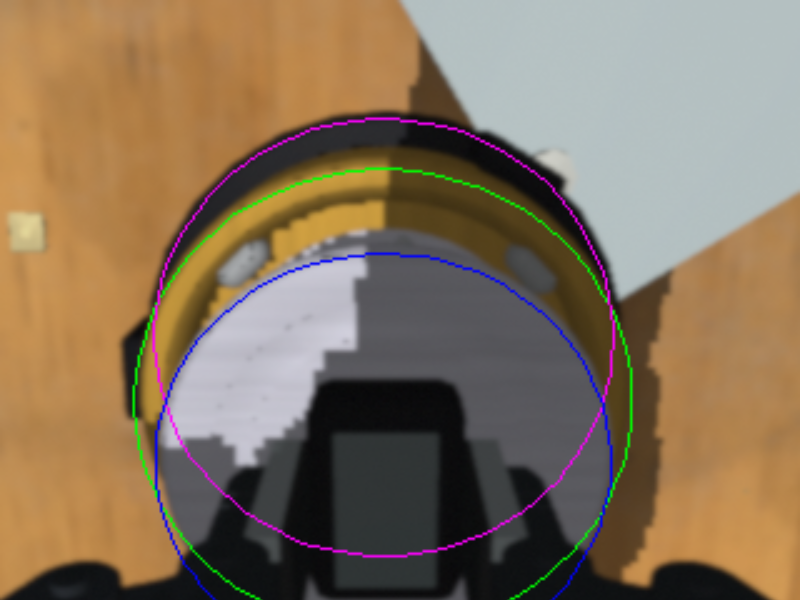

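The case rim and the held cover are shifted by the same amount in the overlay, at rows 148 and 231. The cover is therefore centred over the bore to about 1 mm, and I lower it gently.

Request:
apply_moves(deltas=[[0,[0,0,8],0],[0,[0,0,15],0],[0,[0,0,20],0],[0,[0,0,23],0],[0,[0,0,25],0]])

```text
t: 7.3
tcp_pos: [599.9, -44.3, 61.7]
eef_rot: [3.142, -0.001, 3.14]
contact_force: [-0.4, -0.2, -1.3]
opening: 26.9
gripper_force: 35.2
```

Request:
apply_moves(deltas=[[0,[0,0,0.5],0],[0,[0,0,1],0],[0,[0,0,1],0]])

```text
t: 7.55
tcp_pos: [600.1, -44.4, 61.5]
eef_rot: [-3.141, -0.001, 3.14]
contact_force: [-0.5, 0.3, 0.0]
opening: 26.6
gripper_force: 35.2
```

Request:
apply_moves(deltas=[[0,[0,0,0.5],0],[0,[0,0,1],0],[0,[0,0,1],0]])

```text
t: 7.8
tcp_pos: [600.3, -44.6, 61.0]
eef_rot: [-3.141, -0.0, 3.14]
contact_force: [-1.9, -1.2, 3.0]
opening: 26.9
gripper_force: 35.6
```

Request:
apply_moves(deltas=[[0,[0,0,0.5],0],[0,[0,0,1],0],[0,[0,0,1],0]])

```text
t: 8.05
tcp_pos: [600.6, -44.8, 60.4]
eef_rot: [-3.141, 0.001, 3.14]
contact_force: [-3.0, -1.7, 6.2]
opening: 26.9
gripper_force: 35.9
```

Request:
apply_moves(deltas=[[0,[0,0,-1],0],[0.2,[0,0,-1],0],[0.45,[0,0,-1],0],[0.5,[0,0,-1],0],[0.5,[0,0,-1],0]])

```text
t: 8.47
tcp_pos: [600.8, -43.5, 60.3]
eef_rot: [3.141, 0.001, 3.141]
contact_force: [0.0, -0.4, -0.1]
opening: 42.7
gripper_force: 0.0
```

Request:
apply_moves(deltas=[[0.5,[0,0,-4],0],[0.5,[0,0,-20],0],[0.5,[0,0,-50],0],[0.5,[0,0,-70],0],[0.5,[0,0,-70],0]])

```text
t: 8.88
tcp_pos: [603.8, -44.1, 135.3]
eef_rot: [-3.141, 0.01, 3.141]
contact_force: [0.7, 0.2, -0.5]
opening: 42.4
gripper_force: 0.0
```

Request:
apply_moves(deltas=[[0.5,[0,0,0],0],[0.5,[0,0,0],0]])

```text
t: 9.05
tcp_pos: [599.8, -44.0, 130.0]
eef_rot: [3.141, -0.001, 3.141]
contact_force: [-0.2, 0.5, -0.0]
opening: 42.7
gripper_force: 0.0
```

```bash
python3 look.py w5 back_cover:41 case_seat:32; python3 - <<'E'
from h import *
s=robot.sense();print(s['tcp_pos'],s['eef_rot'])
im=cv2.imread('pics/w5.png');cv2.imwrite('pics/w5o.png',cv2.resize(im[80:320,130:390],(650,600)))
E
```

```text
back_cover [249. 202.] 0.72 [600.3 -47.   41. ]
[599.45641095 -44.12109152 129.17687356] [ 3.14142318e+00 -2.78918389e-03  3.14067989e+00]
```

View pics/w5o.png

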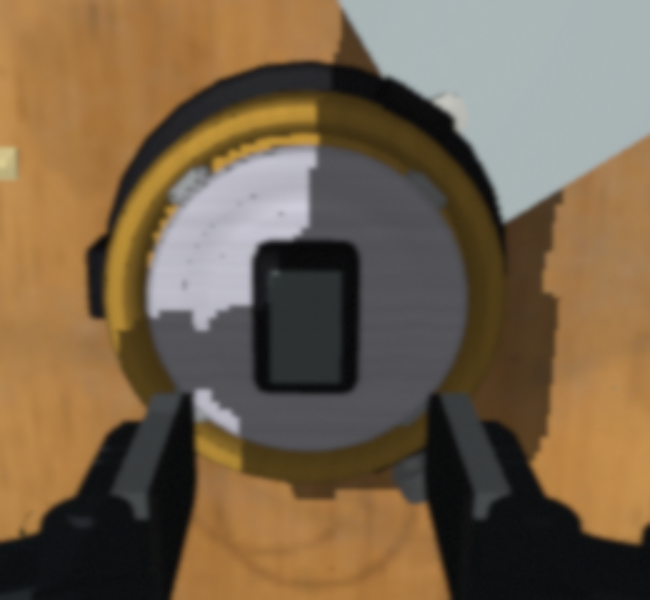

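The cover lies level and centred in the case with its boss up, centred at crop (305,315). Next is the die.

```bash
python3 - <<'E'
from h import *
print(robot.sense()['q'].round(3))
E
```

```text
[ 0.044  0.661 -0.012  1.693  0.01   0.79   1.598]
```

Request:
apply_moves(deltas=[[0.6,[6,20,-2],6],[0.6,[12,40,-4],12],[0.6,[18,60,-6],18],[0.6,[24,80,-8],24],[0.6,[30,97,-10],30]])

```text
t: 9.62
tcp_pos: [569.6, 54.5, 139.6]
eef_rot: [-3.141, -0.002, 2.613]
contact_force: [1.0, 0.2, -0.0]
opening: 51.5
gripper_force: 0.0
```

Request:
apply_moves(deltas=[[0.6,[15,14,0],6],[0.6,[30,28,0],12],[0.6,[45,42,0],18],[0.6,[60,56,0],24],[0.6,[74.5,69,0],30]])

```text
t: 10.03
tcp_pos: [539.6, 151.0, 139.5]
eef_rot: [-3.14, -0.001, 2.089]
contact_force: [-0.7, -0.0, -0.3]
opening: 51.5
gripper_force: 0.0
```

Request:
apply_moves(deltas=[[0.6,[25,6,0],6],[0.6,[50,12,0],12],[0.6,[75,18,0],18],[0.6,[98,24,0],20],[0.6,[98,24,0],20]])

```text
t: 10.45
tcp_pos: [509.2, 254.2, 138.8]
eef_rot: [-3.138, -0.004, 1.754]
contact_force: [-0.5, 0.4, 0.0]
opening: 51.5
gripper_force: 0.0
```

Request:
apply_moves(deltas=[[0.6,[0,0,0],0],[0.6,[0,0,0],0]])

```text
t: 10.62
tcp_pos: [512.4, 245.7, 139.9]
eef_rot: [-3.141, 0.002, 1.744]
contact_force: [1.2, 0.1, -0.8]
opening: 51.1
gripper_force: 0.0
```

```bash
python3 look.py w6; python3 - <<'E'
from h import *
s=robot.sense();print(s['tcp_pos'],s['eef_rot'],s['opening'])
KT=camat([512.8,246.3,140.3],3.1407-np.radians(80))
for l,z in(('closing_die',46),('die_knob',83)):
    for r in robot.spot_point('wrist',l)[:2]: print(l,np.round(r['centre']),round(r['score'],2),ray(KT,r['centre'],z).round(1))
im=cv2.imread('pics/w6.png')
f=np.array([527,166.9,46]);u=np.array([-.173*.94,.985*.94,.342])
for s_ in (0,60,86,108): cv2.circle(im,tuple(int(v) for v in proj(KT,f+u*s_).round()),3,(0,0,255),-1)
cv2.imwrite('pics/w6o.png',im)
E
```

```text
[512.73656215 244.95140402 140.14444073] [-3.14097987e+00  1.59323806e-03  1.74254551e+00] 51.095525125845576
closing_die [257. 298.] 0.8 [528.8 165.1  46. ]
closing_die [394. 260.] 0.4 [625.9 215.7  46. ]
die_knob [258. 187.] 0.75 [511.  265.3  83. ]
```

View pics/w6o.png

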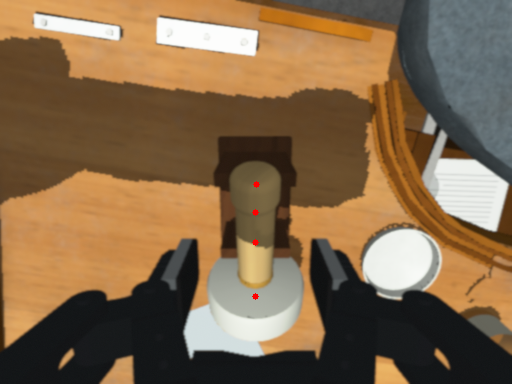

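The red dots sit on the die's axis, and the handle at (256,212) is midway between the fingers. I descend and grip gently.

Request:
apply_moves(deltas=[[0.6,[-1,1,20],0],[0.6,[-1,1,42],0],[0.6,[-1,1,60],0],[0.6,[-1,1,72],0],[0.6,[-1,1,76],0]], force=20)

```text
t: 11.18
tcp_pos: [512.8, 244.4, 62.6]
eef_rot: [-3.138, 0.001, 1.743]
contact_force: [0.1, 0.1, -0.4]
opening: 51.2
gripper_force: 0.0
```

Request:
apply_moves(deltas=[[0.6,[0,0,0],0],[0.2,[0,0,0],0],[0,[0,0,0],0],[0,[0,0,0],0],[0,[0,0,0],0]])

```text
t: 11.6
tcp_pos: [513.0, 245.7, 65.5]
eef_rot: [-3.141, -0.0, 1.744]
contact_force: [-3.0, -1.4, 6.2]
opening: 28.2
gripper_force: 19.5
```

Request:
apply_moves(deltas=[[0,[0,0,-3],0],[0,[0,0,-8],0],[0,[0,0,-14],0],[0,[0,0,-20],0],[0,[0,0,-25],0]])

```text
t: 12.02
tcp_pos: [514.2, 245.8, 90.3]
eef_rot: [3.14, 0.0, 1.744]
contact_force: [0.4, -1.7, -1.5]
opening: 27.6
gripper_force: 20.0
```

Request:
apply_moves(deltas=[[0,[0,0,-25],0],[0,[0,0,-55],0],[0,[0,0,-85],0],[0,[0,0,-110],0],[0,[0,0,-110],0]])

```text
t: 12.43
tcp_pos: [517.3, 247.4, 205.8]
eef_rot: [3.129, -0.004, 1.745]
contact_force: [1.4, -0.2, -0.2]
opening: 26.8
gripper_force: 28.6
```

Request:
apply_moves(deltas=[[0,[0,0,0],0],[0,[0,0,0],0]])

```text
t: 12.6
tcp_pos: [512.8, 246.3, 199.0]
eef_rot: [-3.14, -0.001, 1.745]
contact_force: [-0.5, 0.1, -0.7]
opening: 26.9
gripper_force: 22.1
```

```bash
cat > ang.py <<'E'
from h import *
robot.capture('wrist');robot.capture('scene')
s=robot.sense();print(s['tcp_pos'],s['ft_torque'],s['contact_force'],s['opening'])
for c in('wrist','scene'):
    KT=cam(c)
    for l,z in(('closing_die',s['tcp_pos'][2]-19),('die_knob',s['tcp_pos'][2]+18)):
        for r in robot.spot_point(c,l)[:2]: print(c,l,np.round(r['centre']),round(r['score'],2))
    # predicted px for tilt angles, grip at s from foot
    yaw=s['eef_rot'][2];u=np.array([np.cos(yaw),np.sin(yaw),0]);g=s['tcp_pos']+np.array([0,0,11.])
    for a in (20,40,60,75,90):
        d=u*np.cos(np.radians(a))+np.array([0,0,1])*np.sin(np.radians(a))
        print(c,a,'foot',proj(KT,g-85*d).round(),'knob',proj(KT,g+23*d).round())
E
python3 ang.py
```

```text
[512.45933066 245.91602346 198.04061333] [0.00811025 0.04142414 0.03872373] [-0.35693007  0.13023014 -1.30452872] 27.04642587086288
wrist closing_die [255. 340.] 0.59
wrist die_knob [254. 244.] 0.85
wrist 20 foot [255. 373.] knob [256. 236.]
wrist 40 foot [255. 321.] knob [256. 254.]
wrist 60 foot [255. 274.] knob [256. 277.]
wrist 75 foot [255. 240.] knob [256. 294.]
wrist 90 foot [255. 208.] knob [256. 310.]
scene closing_die [198. 184.] 0.76
scene die_knob [159. 176.] 0.73
scene die_knob [179. 249.] 0.45
scene 20 foot [195. 179.] knob [155. 175.]
scene 40 foot [191. 190.] knob [156. 172.]
scene 60 foot [183. 199.] knob [159. 169.]
scene 75 foot [176. 205.] knob [161. 168.]
scene 90 foot [168. 209.] knob [163. 167.]
```

The die is held at about 28°. I'll try letting it swing down in the light grip with asymmetric lifts: sharp start upwards, soft everywhere else.

Request:
apply_moves(deltas=[[0,[0,0,-41],0],[0,[0,0,-75],0],[0,[0,0,-98],0],[0,[0,0,-108],0],[0,[0,0,-110],0]])

```text
t: 13.32
tcp_pos: [514.5, 246.0, 311.2]
eef_rot: [3.138, -0.001, 1.744]
contact_force: [0.7, -0.8, -0.5]
opening: 26.6
gripper_force: 27.6
```

Request:
apply_moves(deltas=[[0,[0,0,8],0],[0,[0,0,26],0],[0,[0,0,52],0],[0,[0,0,85],0],[0,[0,0,110],0]])

```text
t: 13.73
tcp_pos: [510.7, 245.1, 194.4]
eef_rot: [-3.134, 0.002, 1.744]
contact_force: [-1.0, 0.4, -1.7]
opening: 26.8
gripper_force: 25.4
```

Request:
apply_moves(deltas=[[0,[0,0,-41],0],[0,[0,0,-75],0],[0,[0,0,-98],0],[0,[0,0,-108],0],[0,[0,0,-110],0]])

```text
t: 14.15
tcp_pos: [513.6, 245.9, 309.1]
eef_rot: [3.142, -0.0, 1.744]
contact_force: [-0.3, -0.1, -1.8]
opening: 25.6
gripper_force: 41.3
```

Request:
apply_moves(deltas=[[0,[0,0,8],0],[0,[0,0,26],0],[0,[0,0,52],0],[0,[0,0,85],0],[0,[0,0,110],0]])

```text
t: 14.57
tcp_pos: [510.4, 245.1, 194.2]
eef_rot: [-3.134, 0.002, 1.744]
contact_force: [-1.4, -1.1, -1.4]
opening: 25.4
gripper_force: 38.0
```

```bash
python3 ang.py
```

```text
[507.98828098 244.50593549 192.18862763] [ 0.08044236  0.09340765 -0.03207277] [ 0.11293917  0.1231989  -1.7493181 ] 25.762991954045127
wrist closing_die [256. 347.] 0.89
wrist die_knob [257. 239.] 0.65
wrist 20 foot [256. 372.] knob [255. 236.]
wrist 40 foot [256. 321.] knob [255. 254.]
wrist 60 foot [257. 273.] knob [255. 277.]
wrist 75 foot [257. 240.] knob [255. 294.]
wrist 90 foot [257. 207.] knob [254. 310.]
scene closing_die [196. 188.] 0.61
scene die_knob [158. 181.] 0.67
scene die_knob [296. 248.] 0.53
scene 20 foot [196. 181.] knob [157. 178.]
scene 40 foot [192. 192.] knob [158. 175.]
scene 60 foot [184. 202.] knob [160. 172.]
scene 75 foot [177. 208.] knob [162. 171.]
scene 90 foot [169. 211.] knob [165. 170.]
```

No net swing from that. Instead I'll turn it in the grip by pushing the foot's lower rim against the outer face of the fixed rest's tall upright.

Request:
apply_moves(deltas=[[0,[20,0,0],0],[0,[45,0,0],0],[0,[70,0,0],0],[0,[90,0,0],0],[0,[100,0,0],0]], force=20)

```text
t: 15.28
tcp_pos: [495.8, 348.9, 201.0]
eef_rot: [3.139, -0.004, 1.749]
contact_force: [0.2, 1.0, -2.1]
opening: 25.5
gripper_force: 37.9
```

Request:
apply_moves(deltas=[[0,[0,0,10],0],[0,[0,0,27],0],[0,[0,0,45],0],[0,[0,0,62],0],[0,[0,0,71],0]])

```text
t: 15.7
tcp_pos: [496.1, 341.5, 126.6]
eef_rot: [-3.139, 0.003, 1.742]
contact_force: [0.1, 0.2, -1.1]
opening: 25.3
gripper_force: 37.9
```

Request:
apply_moves(deltas=[[0,[0,0,0],0],[0,[0,0,0],0]])

```text
t: 15.87
tcp_pos: [496.9, 343.2, 128.6]
eef_rot: [3.142, 0.001, 1.743]
contact_force: [0.6, 0.1, -1.2]
opening: 25.5
gripper_force: 39.4
```

```bash
python3 ang.py; python3 - <<'E'
from h import *
a=robot.capture('wrist');b=robot.capture('scene')
b=cv2.resize(b[140:300,100:260],(480,480),interpolation=3);a=cv2.resize(a,(320,240));a=cv2.copyMakeBorder(a,0,240,0,0,0)
cv2.imwrite('pics/c7.png',np.hstack([b,a]))
E
```

```text
[497.45552713 344.0969288  129.69253725] [0.0076605  0.02033461 0.00031822] [ 0.77942749 -0.63384045 -1.09461529] 25.352976346260515
wrist closing_die [257. 347.] 0.7
wrist 20 foot [255. 373.] knob [256. 236.]
wrist 40 foot [255. 322.] knob [256. 254.]
wrist 60 foot [255. 274.] knob [256. 276.]
wrist 75 foot [255. 240.] knob [256. 294.]
wrist 90 foot [255. 208.] knob [256. 310.]
scene closing_die [163. 218.] 0.89
scene 20 foot [161. 215.] knob [116. 216.]
scene 40 foot [156. 227.] knob [117. 212.]
scene 60 foot [148. 237.] knob [120. 209.]
scene 75 foot [140. 243.] knob [122. 208.]
scene 90 foot [132. 247.] knob [125. 207.]
```

View pics/c7.png

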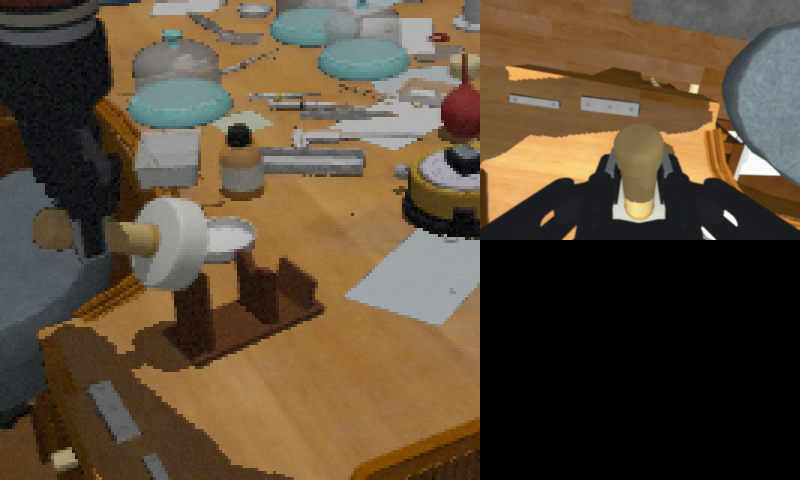

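The die is held at about 27°, with its foot just outside the rest's tall upright. I push it slowly against the upright.

Request:
apply_moves(deltas=[[0,[-5,0,0],0],[0,[-9,0,0],0],[0,[-13,0,0],0],[0,[-16,0,-2],0],[0,[-19,0,-4],0]], force=20)

```text
t: 16.68
tcp_pos: [500.6, 330.3, 134.7]
eef_rot: [3.136, -0.008, 1.746]
contact_force: [-0.6, 6.9, 6.1]
opening: 25.2
gripper_force: 27.7
```

```bash
python3 ang.py
```

```text
[500.91020033 329.73505755 135.1332113 ] [ 1.39855596  0.26266026 -0.13345253] [0.07945647 5.70143285 5.73563797] 25.44079412358722
wrist closing_die [253. 326.] 0.71
wrist die_knob [256. 239.] 0.65
wrist 20 foot [255. 374.] knob [256. 235.]
wrist 40 foot [255. 322.] knob [256. 253.]
wrist 60 foot [255. 275.] knob [257. 276.]
wrist 75 foot [254. 241.] knob [257. 293.]
wrist 90 foot [254. 209.] knob [257. 309.]
scene closing_die [166. 220.] 0.67
scene die_knob [126. 208.] 0.73
scene 20 foot [166. 211.] knob [122. 211.]
scene 40 foot [161. 223.] knob [123. 208.]
scene 60 foot [153. 232.] knob [126. 205.]
scene 75 foot [146. 239.] knob [128. 203.]
scene 90 foot [137. 243.] knob [131. 202.]
```

Request:
apply_moves(deltas=[[0,[-4,0,-3],0],[0,[-8,0,-6],0],[0,[-12,0,-9],0],[0,[-16,0,-11],0],[0,[-20,0,-12.5],0]])

```text
t: 17.4
tcp_pos: [503.1, 304.8, 145.1]
eef_rot: [-3.141, 0.0, 1.743]
contact_force: [-0.4, 1.7, 0.7]
opening: 24.3
gripper_force: 19.4
```

Request:
apply_moves(deltas=[[0,[-4,0,-1],0],[0,[-8,0,-2.5],0],[0,[-13,0,-4],0],[0,[-18,0,-5],0],[0,[-22,0,-6],0]])

```text
t: 17.82
tcp_pos: [506.8, 284.1, 151.0]
eef_rot: [-3.141, -0.0, 1.744]
contact_force: [-1.4, 1.8, -0.6]
opening: 24.2
gripper_force: 20.3
```

```bash
python3 ang.py
```

```text
[506.93624194 283.46418022 151.14175949] [ 0.62255116  0.29192075 -0.07905566] [-0.97269014  1.54602952 -0.5692857 ] 24.432395513165464
wrist closing_die [254. 247.] 0.55
wrist die_knob [258. 248.] 0.82
wrist 20 foot [255. 373.] knob [256. 236.]
wrist 40 foot [255. 321.] knob [256. 254.]
wrist 60 foot [255. 274.] knob [256. 276.]
wrist 75 foot [255. 240.] knob [256. 294.]
wrist 90 foot [255. 208.] knob [256. 310.]
scene closing_die [167. 225.] 0.79
scene closing_die [253. 183.] 0.3
scene die_knob [144. 197.] 0.88
scene 20 foot [183. 200.] knob [142. 199.]
scene 40 foot [178. 211.] knob [143. 196.]
scene 60 foot [171. 221.] knob [145. 193.]
scene 75 foot [164. 226.] knob [147. 191.]
scene 90 foot [155. 231.] knob [150. 190.]
```

Request:
apply_moves(deltas=[[0,[-4,0,0],0],[0,[-8,0,-1],0],[0,[-12,0,-1],0],[0,[-17,0,-1],0],[0,[-22,0,-1],0]])

```text
t: 18.53
tcp_pos: [510.7, 262.1, 152.1]
eef_rot: [-3.142, 0.0, 1.744]
contact_force: [-1.2, 2.1, -0.1]
opening: 23.4
gripper_force: 18.9
```

```bash
python3 ang.py
```

```text
[511.07907177 260.19306825 152.01911495] [0.30026481 0.20014901 0.05944307] [-1.37475226  0.54649951  0.17413091] 22.740759197938814
wrist closing_die [253. 212.] 0.97
wrist die_knob [254. 249.] 0.8
wrist 20 foot [255. 373.] knob [256. 236.]
wrist 40 foot [255. 321.] knob [256. 254.]
wrist 60 foot [255. 274.] knob [256. 277.]
wrist 75 foot [255. 240.] knob [256. 294.]
wrist 90 foot [255. 208.] knob [256. 310.]
scene closing_die [168. 228.] 0.68
scene closing_die [256. 182.] 0.59
scene die_knob [152. 194.] 0.71
scene 20 foot [191. 197.] knob [151. 195.]
scene 40 foot [187. 208.] knob [153. 192.]
scene 60 foot [179. 217.] knob [155. 189.]
scene 75 foot [172. 223.] knob [157. 188.]
scene 90 foot [164. 227.] knob [159. 187.]
```

```bash
cat > tri.py <<'E'
from h import *
robot.capture('wrist');robot.capture('scene');robot.capture('top')
s=robot.sense();P={}
for l in('closing_die','die_knob'):
    A=[];b=[];g=s['tcp_pos']
    for c in('wrist','scene','top'):
        KT=cam(c);rs=robot.spot_point(c,l)
        e=proj(KT,g+np.array([0,0,-70 if l=='closing_die' else 30]))
        rs=[r for r in rs if np.linalg.norm(np.array(r['centre'])-e)<(130 if c=='wrist' else 40)]
        if not rs: print('none',c,l);continue
        d=KT[1][:3,:3]@np.linalg.inv(KT[0])@np.array([*rs[0]['centre'],1]);d/=np.linalg.norm(d)
        M=np.eye(3)-np.outer(d,d);A.append(M);b.append(M@KT[1][:3,3])
    P[l]=np.linalg.lstsq(np.vstack(A),np.hstack(b),rcond=None)[0];print(l,P[l].round(1),'rms',np.round([np.linalg.norm(m@P[l]-q) for m,q in zip(A,b)],1))
d=P['die_knob']-P['closing_die'];print('len',np.linalg.norm(d).round(1),'tilt',np.degrees(np.arcsin(d[2]/np.linalg.norm(d))).round(1),'grip',(g+[0,0,11]).round(1),'dir',(d/np.linalg.norm(d)).round(2), 'open',s['opening'].round(1))
E
python3 tri.py
```

```text
none top closing_die
closing_die [512.5 255.2  73.4] rms [2. 2.]
die_knob [503.5 286.2 176.1] rms [5.8 6.4 4.7]Traceback (most recent call last):
  File "tri.py", line 14, in <module>
    d=P['die_knob']-P['closing_die'];print('len',np.linalg.norm(d).round(1),'tilt',np.degrees(np.arcsin(d[2]/np.linalg.norm(d))).round(1),'grip',(g+[0,0,11]).round(1),'dir',(d/np.linalg.norm(d)).round(2), 'open',s['opening'].round(1))
                                                                                                                                                                                                                    ^^^^^^^^^^^^^^^^^^
AttributeError: 'float' object has no attribute 'round'
```

Request:
apply_moves(deltas=[[0,[0,0,3],0],[0,[0,0,6],0],[0,[0,0,8],0]])

```text
t: 19.53
tcp_pos: [510.6, 262.6, 143.5]
eef_rot: [-3.141, 0.0, 1.744]
contact_force: [0.0, 0.6, -1.5]
opening: 22.8
gripper_force: 18.0
```

```bash
sed -i "s/s\['opening'\].round(1)/round(s['opening'],1)/" tri.py; python3 tri.py;python3 - <<'E'
from h import *
a=robot.capture('wrist');b=robot.capture('scene')
b=cv2.resize(b[140:300,100:260],(480,480),interpolation=3);a=cv2.resize(a,(320,240));a=cv2.copyMakeBorder(a,0,240,0,0,0)
cv2.imwrite('pics/c8.png',np.hstack([b,a]))
E
```

```text
closing_die [507.  257.7  77.4] rms [5.2 5.2 3.2]
die_knob [505.4 284.1 171.7] rms [2.  0.7 2. ]
len 98.0 tilt 74.3 grip [510.6 262.5 154.7] dir [-0.02  0.27  0.96] open 22.9
```

View pics/c8.png

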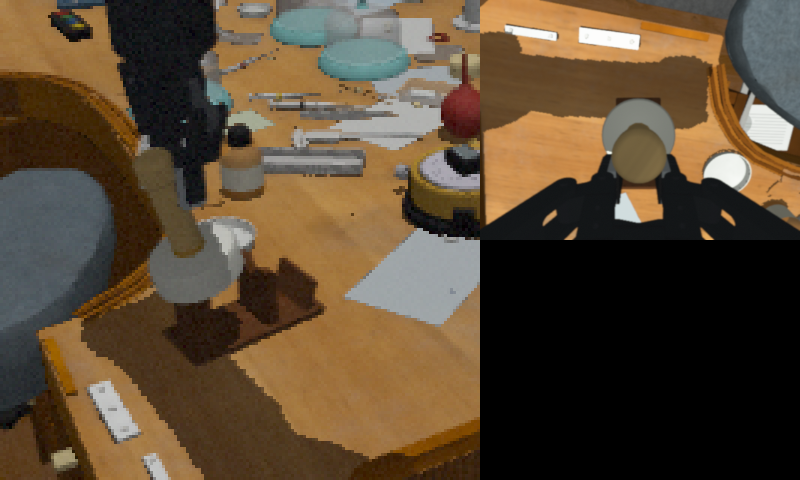

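The die hangs nearly upright at about 74°, over the rest's tall upright and held near the pad edge. From 74° it rights itself when its rim meets the bench, so I lift it clear gently, carry it to free bench and set it down.

Request:
apply_moves(deltas=[[0,[0,0,-4],0],[0,[0,0,-11],0],[0,[0,0,-20],0],[0,[0,0,-29],0],[0,[0,0,-35],0]])

```text
t: 20.5
tcp_pos: [511.4, 262.8, 180.9]
eef_rot: [3.139, -0.001, 1.744]
contact_force: [-0.5, -0.3, -0.8]
opening: 22.7
gripper_force: 18.0
```

Request:
apply_moves(deltas=[[0,[-1,-2,-2],0],[0,[-3,-6,-2],0],[0,[-6,-12,-2],0],[0,[-10,-19,-2],0],[0,[-15,-27,-2],0]])

```text
t: 20.92
tcp_pos: [485.4, 242.6, 180.5]
eef_rot: [-3.14, 0.0, 1.744]
contact_force: [0.5, -1.1, -0.5]
opening: 22.5
gripper_force: 18.0
```

Request:
apply_moves(deltas=[[0,[-5,-9,0],0],[0,[-10,-18,0],0],[0,[-15,-27,0],0],[0,[-19,-35,0],0],[0,[-23,-42,0],0]])

```text
t: 21.33
tcp_pos: [447.9, 212.4, 180.7]
eef_rot: [-3.14, 0.0, 1.744]
contact_force: [0.2, 0.0, -1.7]
opening: 23.1
gripper_force: 18.0
```

Request:
apply_moves(deltas=[[0,[-3,-5,2],0],[0,[-5,-8,6],0],[0,[-5,-9,12],0],[0,[-5,-9,20],0],[0,[-5,-9,30],0]])

```text
t: 21.75
tcp_pos: [441.7, 207.3, 150.3]
eef_rot: [3.141, -0.0, 1.745]
contact_force: [0.1, 0.2, -1.0]
opening: 22.5
gripper_force: 18.0
```

```bash
python3 tri.py
```

```text
closing_die [438.8 200.8  73.2] rms [2.7 3.  3. ]
die_knob [436.1 227.6 174.6] rms [2.4 7.  7.1]
len 104.9 tilt 75.2 grip [440.7 206.8 160.7] dir [-0.03  0.25  0.97] open 23.1
```

Request:
apply_moves(deltas=[[0,[0,0,8],0],[0,[0,0,20],0],[0,[0,0,34],0],[0,[0,0,45],0],[0,[0,0,50],0]])

```text
t: 22.62
tcp_pos: [440.4, 206.6, 99.4]
eef_rot: [-3.139, 0.001, 1.744]
contact_force: [0.4, 1.3, -1.4]
opening: 22.9
gripper_force: 18.1
```

Request:
apply_moves(deltas=[[0,[0,0,3],0],[0,[0,0,6],0],[0,[0,0,9],0],[0,[0,0,11],0],[0,[0,0,13],0]])

```text
t: 23.03
tcp_pos: [441.5, 207.0, 88.1]
eef_rot: [3.141, -0.0, 1.744]
contact_force: [-0.0, -0.1, -1.2]
opening: 22.7
gripper_force: 18.1
```

```bash
python3 tri.py
```

```text
closing_die [439.2 200.4  16.7] rms [4.9 7.1 2.5]
die_knob [439.6 224.2 111.9] rms [2.9 3.  1.6]
len 98.1 tilt 76.0 grip [441.3 206.9  99.1] dir [0.   0.24 0.97] open 22.8
```

Request:
apply_moves(deltas=[[0,[0,0,2],0],[0,[0,0,4],0],[0,[0,0,6],0],[0,[0,0,6],0],[0,[0,0,6],0]])

```text
t: 23.9
tcp_pos: [443.8, 204.9, 85.0]
eef_rot: [3.136, 0.0, 1.741]
contact_force: [-1.6, -5.2, 19.9]
opening: 22.2
gripper_force: 18.9
```

Request:
apply_moves(deltas=[[0,[0,0,2],0],[0,[0,0,4],0],[0,[0,0,5],0],[0,[0,0,5],0]])

```text
t: 24.23
tcp_pos: [445.8, 203.5, 80.8]
eef_rot: [3.132, 0.002, 1.739]
contact_force: [-0.8, -7.6, 24.9]
opening: 18.7
gripper_force: 19.8
```

```bash
python3 tri.py
```

```text
closing_die [444.5 197.2   5.6] rms [3.1 4.4 1.6]
none top die_knob
die_knob [443.2 224.7 109.6] rms [3.3 3.3]
len 107.7 tilt 75.2 grip [445.8 203.5  91.8] dir [-0.01  0.26  0.97] open 18.8
```

Request:
apply_moves(deltas=[[0,[0,0,-4],0],[0,[0,0,-5],0],[0.3,[0,0,-5],0],[0.5,[0,0,-5],0],[0.8,[0,0,-5],0]])

```text
t: 25.1
tcp_pos: [440.8, 207.1, 81.5]
eef_rot: [-3.14, 0.0, 1.745]
contact_force: [0.2, 0.1, 0.3]
opening: 36.3
gripper_force: 0.1
```

Request:
apply_moves(deltas=[[0.8,[0,0,0],0],[0.8,[0,0,0],0],[0.8,[0,0,0],0]])

```text
t: 25.35
tcp_pos: [441.0, 207.0, 81.7]
eef_rot: [-3.141, 0.0, 1.745]
contact_force: [0.5, 0.0, -0.2]
opening: 68.5
gripper_force: 0.0
```

```bash
python3 tri.py
```

```text
closing_die [440.4 195.8   8.9] rms [5.9 5.3 1.9]
none top die_knob
die_knob [436.3 234.3 166.7] rms [1.5 1.5]
len 162.5 tilt 76.2 grip [441.1 206.9  92.9] dir [-0.03  0.24  0.97] open 68.1
```

Request:
apply_moves(deltas=[[0.8,[0,0,-10],0],[0.8,[0,0,-30],0],[0.8,[0,0,-60],0],[0.8,[0,0,-95],0],[0.8,[0,0,-110],0]])

```text
t: 26.22
tcp_pos: [443.1, 207.0, 196.3]
eef_rot: [3.135, -0.002, 1.744]
contact_force: [0.7, 0.1, 0.2]
opening: 68.2
gripper_force: 0.0
```

Request:
apply_moves(deltas=[[0.8,[0,0,0],0],[0.8,[0,0,0],0]])

```text
t: 26.38
tcp_pos: [441.5, 207.1, 193.2]
eef_rot: [3.139, -0.001, 1.744]
contact_force: [0.4, -0.1, -0.5]
opening: 68.1
gripper_force: 0.0
```

```bash
python3 tri.py; python3 - <<'E'
from h import *
s=robot.sense();print(s['tcp_pos'],s['q'].round(2))
for c in('wrist','scene','top'):
    robot.capture(c);KT=cam(c)
    for l,z in(('closing_die',0),('die_knob',108)):
        for r in robot.spot_point(c,l)[:2]: print(c,l,np.round(r['centre']),round(r['score'],2),ray(KT,r['centre'],z).round(1))
E
```

```text
none scene closing_die
closing_die [440.  202.5  18.4] rms [1. 1.]
none scene die_knob
die_knob [436.5 203.6 117.9] rms [4. 4.]
len 99.5 tilt 87.9 grip [440.2 206.6 202. ] dir [-0.04  0.01  1.  ] open 68.1
[441.02145538 206.62186721 191.42966703] [-0.82  0.46  0.48  1.95 -0.29  0.8   0.  ]
wrist closing_die [256. 177.] 0.8 [444.3 198.2   0. ]
wrist die_knob [256. 212.] 0.85 [442.6 200.1 108. ]
scene closing_die [206. 259.] 0.97 [440.9 185.7   0. ]
scene closing_die [181. 201.] 0.69 [760.7 131.4   0. ]
scene die_knob [197. 222.] 0.59 [446.2 199.5 108. ]
scene die_knob [256. 181.] 0.59 [576.4 -35.1 108. ]
top closing_die [167. 228.] 0.91 [438.8 199.8   0. ]
top die_knob [158. 224.] 0.74 [442.7 206.4 108. ]
```

The die stands upright by itself at about (443,200), released. I take it again from above by the knob.

Request:
apply_moves(deltas=[[0.65,[-4,1,10],0],[0.65,[-7,1,35],0],[0.65,[-7,1,60],0],[0.65,[-7,1,82],0],[0.65,[-7,1,94],0]], force=60)

```text
t: 27.7
tcp_pos: [442.0, 199.1, 95.2]
eef_rot: [-3.138, 0.001, 1.744]
contact_force: [-1.0, 0.5, -0.4]
opening: 55.5
gripper_force: 0.0
```

Request:
apply_moves(deltas=[[0.65,[0,0,1],0],[0.4,[0,0,1],0],[0.2,[0,0,1],0],[0,[0,0,1],0],[0,[0,0,1],0]])

```text
t: 28.12
tcp_pos: [443.9, 200.3, 97.8]
eef_rot: [3.14, -0.0, 1.744]
contact_force: [-0.1, 0.2, -1.5]
opening: 28.2
gripper_force: 59.1
```

Request:
apply_moves(deltas=[[0,[0,0,0],0],[0,[0,0,-3],0],[0,[0,0,-10],0],[0,[0,0,-25],0],[0,[0,0,-45],0]], force=100)

```text
t: 28.53
tcp_pos: [442.5, 199.8, 142.0]
eef_rot: [-3.139, 0.001, 1.744]
contact_force: [0.2, 1.0, -0.2]
opening: 27.0
gripper_force: 98.5
```

```bash
python3 tri.py
```

```text
closing_die [444.7 198.1  48.4] rms [3.3 2.9 2.5]
die_knob [445.  203.1 153.9] rms [3.6 2.3 4.9]
len 105.7 tilt 87.3 grip [444.5 200.5 154.5] dir [0.   0.05 1.  ] open 27.2
```

Request:
apply_moves(deltas=[[0,[-5,2,-15],0],[0,[-20,8,-30],0],[0,[-45,19,-42],0],[0,[-75,31,-45],0],[0,[-105,44,-45],0]])

```text
t: 29.4
tcp_pos: [505.7, 103.9, 187.7]
eef_rot: [3.14, -0.0, 1.746]
contact_force: [0.9, 0.7, -1.6]
opening: 27.2
gripper_force: 98.6
```

Request:
apply_moves(deltas=[[0,[-30,12,0],0],[0,[-60,25,0],0],[0,[-90,38,0],0],[0,[-115,48,0],0],[0,[-135,56,0],0]])

```text
t: 29.82
tcp_pos: [584.0, -22.1, 186.3]
eef_rot: [-3.141, 0.001, 1.742]
contact_force: [1.1, 0.0, -1.2]
opening: 27.0
gripper_force: 98.6
```

Request:
apply_moves(deltas=[[0,[-15,7,0],0],[0,[-25,10,0],0],[0,[-29,12,0],0],[0,[-29,12,0],0],[0,[-29,12,0],0]])

```text
t: 30.23
tcp_pos: [599.6, -44.3, 186.5]
eef_rot: [-3.14, -0.002, 1.745]
contact_force: [-0.4, 0.4, -1.5]
opening: 27.3
gripper_force: 98.6
```

```bash
python3 tri.py; python3 - <<'E'
from h import *
im=robot.capture('wrist');s=robot.sense();print(s['tcp_pos'],s['eef_rot'])
KT=camat([600.6,-44.9,186.8],1.7444)
for l,z in(('closing_die',s['tcp_pos'][2]-97),('die_knob',s['tcp_pos'][2]+11),('case_seat',32),('clock_case',0),('back_cover',41)):
    for r in robot.spot_point('wrist',l)[:2]: print(l,np.round(r['centre']),round(r['score'],2),ray(KT,r['centre'],z).round(1))
E
```

```text
closing_die [590.1 -40.   89.8] rms [8.2 4.8 8.7]
die_knob [600.6 -46.3 193.7] rms [0.6 0.8 1.3]
len 104.7 tilt 83.3 grip [599.7 -43.8 197.9] dir [ 0.1  -0.06  0.99] open 27.2
[600.13934388 -45.33718498 187.05846513] [-3.14157793e+00 -2.08886332e-05  1.74451227e+00]
closing_die [252. 195.] 0.81 [598.1 -43.4  90.1]
die_knob [258. 274.] 0.58 [601.2 -43.7 198.1]
```

Request:
apply_moves(deltas=[[0,[0,0,6],0],[0,[0,0,14],0],[0,[0,0,21],0],[0,[0,0,26],0],[0,[0,0,30],0]])

```text
t: 31.4
tcp_pos: [599.6, -45.4, 155.6]
eef_rot: [-3.14, -0.0, 1.744]
contact_force: [0.0, 0.3, -1.2]
opening: 27.0
gripper_force: 98.6
```

Request:
apply_moves(deltas=[[0,[0,0,2],0],[0,[0,0,4],0],[0,[0,0,6],0],[0,[0,0,8],0],[0,[0,0,8],0]])

```text
t: 31.82
tcp_pos: [600.1, -45.5, 148.7]
eef_rot: [-3.141, -0.0, 1.744]
contact_force: [-0.5, -0.2, -2.0]
opening: 27.0
gripper_force: 98.6
```

Request:
apply_moves(deltas=[[0,[0,0,1.5],0],[0,[0,0,3],0],[0,[0,0,4],0],[0,[0,0,5],0],[0,[0,0,5],0]])

```text
t: 32.23
tcp_pos: [600.5, -46.0, 145.4]
eef_rot: [3.14, 0.0, 1.744]
contact_force: [-1.7, -0.3, 5.0]
opening: 27.2
gripper_force: 99.0
```

Request:
apply_moves(deltas=[[0,[0,0,1],0],[0,[0,0,2],0],[0,[0,0,3],0],[0,[0,0,3],0]])

```text
t: 32.57
tcp_pos: [601.1, -46.7, 143.6]
eef_rot: [3.139, 0.001, 1.744]
contact_force: [-1.1, -0.4, 8.6]
opening: 27.5
gripper_force: 99.8
```

Request:
apply_moves(deltas=[[0,[0,0,1],0],[0,[0,0,2],0],[0,[0,0,3],0],[0,[0,0,4],0],[0,[0,0,4],0]])

```text
t: 32.98
tcp_pos: [600.0, -45.5, 136.9]
eef_rot: [-3.141, -0.0, 1.744]
contact_force: [-0.6, -0.5, 0.8]
opening: 27.4
gripper_force: 99.3
```

Request:
apply_moves(deltas=[[0,[0,0,1],0],[0,[0,0,2],0],[0,[0,0,3],0],[0,[0,0,3],0]])

```text
t: 33.32
tcp_pos: [600.0, -45.9, 136.7]
eef_rot: [3.141, -0.001, 1.744]
contact_force: [-5.7, 0.9, 15.6]
opening: 27.1
gripper_force: 100.2
```

The force dropped to about 1 N at 136.9 mm and then turned firm, after 9.3 mm of travel, so the cover has snapped home. I lift the die and stand it beside the clock.

Request:
apply_moves(deltas=[[0,[0,0,-4],0],[0,[0,0,-10],0],[0,[0,0,-22],0],[0,[0,0,-42],0],[0,[0,0,-60],0]])

```text
t: 33.73
tcp_pos: [599.8, -45.3, 193.8]
eef_rot: [-3.14, -0.0, 1.744]
contact_force: [0.6, -0.4, -2.5]
opening: 27.1
gripper_force: 99.0
```

Request:
apply_moves(deltas=[[0,[-10,-13,0],0],[0,[-28,-38,0],0],[0,[-48,-65,0],0],[0,[-67,-90,0],0],[0,[-80,-108,0],0]])

```text
t: 34.15
tcp_pos: [505.1, -145.6, 193.8]
eef_rot: [-3.14, 0.001, 1.741]
contact_force: [-0.1, -0.3, -2.0]
opening: 27.4
gripper_force: 98.9
```

Request:
apply_moves(deltas=[[0,[-5,-7,5],0],[0,[-6,-9,20],0],[0,[-6,-9,40],0],[0,[-6,-9,62],0],[0,[-6,-9,80],0]])

```text
t: 34.57
tcp_pos: [500.2, -149.3, 112.3]
eef_rot: [-3.141, -0.001, 1.746]
contact_force: [-0.9, 0.7, -1.3]
opening: 27.1
gripper_force: 98.9
```

Request:
apply_moves(deltas=[[0,[0,0,6],0],[0,[0,0,10],0],[0,[0,0,13],0],[0,[0,0,14],0],[0,[0,0,14],0]])

```text
t: 34.98
tcp_pos: [500.4, -150.5, 100.5]
eef_rot: [3.14, 0.001, 1.744]
contact_force: [-0.5, -0.4, -0.7]
opening: 27.1
gripper_force: 98.9
```

```bash
python3 tri.py; python3 - <<'E'
from h import *
im=robot.capture('top');KT=cam('top')
for l in('back_cover','clock_case','case_seat','closing_die'):
    for r in robot.spot_point('top',l)[:2]: print(l,np.round(r['centre']),round(r['score'],2),ray(KT,r['centre'],32).round())
E
```

```text
none top closing_die
closing_die [ 496.  -152.7    0.8] rms [0.1 0.1]
none top die_knob
die_knob [ 500.4 -152.   106.6] rms [0.4 0.4]
len 105.9 tilt 87.6 grip [ 500.3 -150.6  111.7] dir [0.04 0.01 1.  ] open 27.5
back_cover [243. 176.] 0.76 [600. -52.  32.]
clock_case [240. 185.] 0.62 [571. -42.  32.]
clock_case [351. 223.] 0.57 [ 440. -393.   32.]
case_seat [241. 175.] 0.87 [604. -45.  32.]
case_seat [352. 226.] 0.7 [ 429. -398.   32.]
closing_die [240. 181.] 0.24 [584. -41.  32.]
```

Cmd z is 99.8 and nothing touches yet, so I lower it the last few mm.

Request:
apply_moves(deltas=[[0,[0,0,1],0],[0,[0,0,2],0],[0,[0,0,3],0],[0,[0,0,3.5],0],[0,[0,0,3.5],0]])

```text
t: 36.1
tcp_pos: [499.8, -150.9, 97.8]
eef_rot: [3.141, 0.0, 1.744]
contact_force: [-2.7, 0.3, 9.0]
opening: 27.1
gripper_force: 100.0
```

Request:
apply_moves(deltas=[[0,[0,0,-1],0],[0.3,[0,0,-1],0],[0.5,[0,0,-1],0],[0.7,[0,0,-1],0],[0.7,[0,0,-1],0]], force=20)

```text
t: 36.52
tcp_pos: [499.8, -150.4, 97.3]
eef_rot: [-3.141, -0.0, 1.744]
contact_force: [-0.3, 0.0, -0.7]
opening: 59.6
gripper_force: 0.0
```

Request:
apply_moves(deltas=[[0.7,[0,0,-5],0],[0.7,[0,0,-25],0],[0.7,[0,0,-60],0],[0.7,[0,0,-95],0],[0.7,[0,0,-110],0]])

```text
t: 36.93
tcp_pos: [501.6, -151.6, 211.8]
eef_rot: [3.135, 0.003, 1.744]
contact_force: [0.6, -0.9, -0.6]
opening: 59.9
gripper_force: 0.0
```

Request:
apply_moves(deltas=[[0.7,[0,0,0],0],[0.7,[0,0,0],0]])

```text
t: 37.1
tcp_pos: [500.1, -150.4, 208.4]
eef_rot: [3.14, 0.001, 1.744]
contact_force: [-0.4, -0.1, -0.7]
opening: 59.4
gripper_force: 0.0
```

```bash
python3 - <<'E'
from h import *
s=robot.sense();print(s['t'],s['tcp_pos'])
for c in('wrist','scene'):
    robot.capture(c);KT=cam(c)
    for l,z in(('closing_die',0),('die_knob',108),('back_cover',32)):
        for r in robot.spot_point(c,l)[:2]: print(c,l,np.round(r['centre']),round(r['score'],2),ray(KT,r['centre'],z).round(1))
E
```

```text
37.1 [ 500.09773697 -150.43315491  208.38321258]
wrist closing_die [249. 166.] 0.94 [ 493.8 -151.9    0. ]
wrist die_knob [248. 196.] 0.76 [ 494.3 -150.3  108. ]
wrist back_cover [386.  77.] 0.74 [597.8 -45.2  32. ]
wrist back_cover [134.  21.] 0.32 [377.  -38.9  32. ]
scene closing_die [300. 216.] 0.95 [ 495.4 -144.6    0. ]
scene die_knob [306. 181.] 0.94 [ 505.2 -163.6  108. ]
scene die_knob [278. 185.] 0.56 [521.9 -78.3 108. ]
scene back_cover [253. 198.] 0.48 [612.  -46.9  32. ]
```

The die stands upright. Pressed TCP 136.7 minus standing TCP 97.8 puts its face at 39 mm, which is exactly the top of a fully seated cover (32 + 7).

```bash
python3 -c "
from station import robot
print(robot.hand_in())"
```

```text
the job is handed in; nothing more can be done
None
```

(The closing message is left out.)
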